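# Clamp a ceramic pump head in the bench fixture

### The job

Stand the white ceramic pump head upright on the bed of the bench clamp, in the middle between its two jaws, and let go of it. Then turn the clamp's T-handle clockwise until rising resistance shows that the pump head is held firmly; do not overtighten it, the ceramic is brittle. Let go of the handle, leave the pump head clamped there, and leave the other glassware and boxes where they are.

Things in the scene. Friction and masses are not known exactly. Their poses are not given: they have to be found in the camera images.
- part_mid (a point): centre (half-way up the 70 mm body) of the pump head: loose white ceramic block standing on the bench, 50 mm along x, 36 mm along y, 70 mm tall, with a brass nipple 9 mm across rising 14 mm from its top. Its lowest 8 mm are a foot 3 mm narrower all round. Its faces 36 mm apart go against the jaws (50 mm does not fit), either way round. About 0.26 kg.
- clamp: grey bench clamp, bolted down, base 110 mm (x) by 235 mm (y), flat bed 14 mm above the bench; origin on the bench under the middle of the base. Two steel jaws 60 mm long (x), tops 42 mm above the bench, close along y; at the start their faces are 40 to 47 mm apart. The grey screw housing is 86 mm (x) wide, y = 46 to 110 mm, top 52 mm above the bench.
- nest (a point): point on the clamp's bed midway between the open jaws (clamp frame x 0, y -52, z 14 mm). The middle of the pump head's underside goes here, its y axis along the clamp's y, either way; up to 12 mm off along the jaws is good. The closing jaw pushes it up to 8 mm towards the back jaw. Standing on the bed, its centre is 49 mm above the bench.
- backjaw_zero (a point): fixed point on the bed (clamp frame y -77 mm) where the back jaw's gripping face nominally stands. The jaw may be set up to 5 mm further in, towards +y; that setting is not reported, so the handle angle at which the part is met is not known beforehand. The back jaw does not give way.
- jaw: moving steel jaw, backed by a stiff rubber buffer (about 50 N per mm): origin in its gripping face, at mid length, on the bed; axes as the clamp's. Turning the handle clockwise seen from above (negative sense about z) moves it towards -y, to the back jaw, 4 mm per radian.
- handle_mid (a point): middle of the steel T-handle's level grip bar, 95 mm above the bench, on the upright screw axis (clamp frame x 0, y 75 mm). Bar along this point's x: 14 mm wide, 18 mm tall, about 100 mm long over its end balls (21 mm across). Below it a 10 mm spindle, 34 mm clear above the housing. It turns without rising; some 1.2 to 3.2 rad clockwise clamp the part.
- screw (a point): point on the screw axis at the housing's top (52 mm above the bench). Turning free takes about 0.12 N m of friction (held still, anything between plus and minus this). Once the jaw meets the part, the torque rises above this by about 0.75 N m per rad. A rise of 0.12 to 0.25 N m (30 to 60 N at the jaw) is firm; above 0.36 (90 N) the ceramic chips. Let go, the screw holds, easing to 30 N if tighter.
- bottle: closed amber glass bottle, 64 mm across, 130 mm tall, standing; origin at the centre of its underside. Bystander.
- flask: conical glass flask, 72 mm across at the foot, 108 mm tall, standing; origin at the centre of its underside. Bystander.
- tipbox: white plastic pipette-tip box, 80 x 115 x 53 mm, lying beyond the clamp; origin at the centre of its underside. Bystander.
- part: the same pump head; origin at the centre of its underside, axes as at its centre.
Mind the look-alikes: they are no part of the job. There is more than one size of the part; the job needs the smallest.

How it is judged:
By the outcome, as a careful person would: the job done as asked, in the order asked, and still so for the second after the job is handed in, with the robot touching nothing.
It also fails if it takes over 72 s, if anything falls off the work surface, if the arm or the gripper's body presses on something with over 40 N, if the wrist force passes 120 N, or if a joint passes its speed limit or range.

### The arm

A 7-joint arm with a two-finger parallel gripper is mounted at the origin on the work surface. World frame = base frame: x ahead of the robot, y to its left, z up, the work surface at z = 0. Lengths are in m, angles in rad, forces in N, time in s.
With the tool pointing down it reaches from about 0.425 to 0.875 m from the base axis. Payload 4.7 kg.
Tool frame: the origin (TCP) lies where the fingers leave the gripper's body, on its centre line; the fingertips stand 70 mm ahead of it and the grasp point (between the pads) lies 51 mm ahead of it; z points along the fingers, y is the line along which they close (so a half turn about z gives the same grasp; the last joint's range is limited). The gripper opens to 87 mm and grips with 3 to 60 N. Pads are 19 mm wide; open, the fingers measure 117 mm over their backs; the gripper's body (75 mm by 190 mm) begins 51 mm behind the grasp point.
Start: joints at [-1.267, 0.321, -0.07, 1.45, 0.023, 1.371, -0.057], TCP at [0.186, 0.623, 0.292] pointing down, gripper open.
Joint ranges: [-2.86, 2.86], [-0.3, 2.09], [-1.38, 1.24], [0.06, 2.45], [-1.56, 4.7], [0.09, 2.05], [-2.69, 2.69]. Speed limits (rad/s): [2.57, 2.57, 3.14, 3.14, 3.14, 3.14, 3.14].

### API

Orientations are given as a rotation vector (axis times angle).
In Python, from bench import ctrl gives the robot as it stands.
- The arm moves only by the tool play_rows, never from a script. Its argument "increments" is a list that holds one entry, the list of rows, each a list of 7 numbers: the shift along the tool's x, y, z as a fraction of full scale, then the turn, a rotation vector about the tool's x, y, z as a fraction of full scale, then the gripper command: -1 is shut, 1 is fully open, values between are in proportion. A call has 1 to 8 rows; each row is the pose to reach, as a shift and turn from the pose commanded when the call began, along the tool's axes at that moment; what a row does not reach only later rows make up. Full scale, the value 1, is 0.1 m for a shift and 90 degrees for a turn. A row lasts 1/10 s, in which the tool goes at most 50 mm and 8.59 degrees, less where a joint would pass 70% of its speed; a pose out of reach is approached as far as the arm can. A call with a number of a shift or a turn outside -1 to 1 is refused whole. A call with a gripper value outside its range is refused whole. The fingers move at their own pace and stop on an object; "squeeze" is the grip in N (left out, the last holds). Time passes only in rows, so rows that repeat a pose let the fingers close. It gives the time, the measured TCP pose, the force, the opening and the grip force at its end, in the units of the state.
- ctrl.get_state(): the state, without advancing time (a new reading comes with each control period).
- ctrl.get_image(name): name is "scene" or "side" or "wrist"; returns the picture (480x640x3 uint8, red, green, blue); there is no depth.
- ctrl.get_calibration(name): a dict with "vertical_fov" (degrees; the focal length in pixels is half the picture's height over the tangent of half this angle, whatever the lens; pixels are square), "cx", "cy" (the principal point, pixels), "dist_coeffs" ([k1, k2, p1, p2, k3] as OpenCV has them; the pictures are not rectified), "R" (3x3) and "t" (3): a world point X has camera coordinates R X + t; the wrist camera has in their place "T_tool_cam" (4x4, takes a point from camera to tool coordinates, whose origin is the TCP and whose axes are the flange's). Camera axes: x right, y down, z forward; pixel columns grow to the right and rows downward; lengths in m; the calibration is good to about 2 mm. A picture is of the moment at which its call begins: read the wrist's pose just before it. get_calibration takes no time and is no camera call.
- ctrl.close_job(): hands the job in; it is judged then, once.
The state is a dict: "time": time; "joint_positions": joint angles; "qd": joint speeds; "joint_torque": joint torques, N m; "position": TCP position; "tool_rot": TCP orientation; "ft_force": force on the tool from outside, world axes, zero at the start; "torque": the same for the moment, N m; "grip_width": opening from 0.0 (shut) to 1.0 (fully open); "grip_force": force on a finger pad.
Only numpy, scipy, OpenCV 4.12 (cv2) and the standard library are available. Lean on these libraries where they do the work, as an engineer would, in place of code of your own. Each camera call takes 0.05 s, during which the arm holds its last target. There are 200 camera calls.

## Working session

There is one attempt and no reset: what is moved stays moved. The work goes in short steps, Python scripts to look and compute and a tool call to move; the robot and the scene stay as the last step left them, time stands still between calls to the robot, and variables do not carry over. Pictures are saved under pics/ and viewed, at most 10 in all, crops included, and the job is handed in when it is done.

Besides the shell and the picture viewer there is one more tool, called after "Request:" as name(argument=value, ...), one argument or row to a line, values as JSON. play_rows: Moves the arm, as the interface text tells. Shift numbers are shares of 0.1 m and turn numbers shares of 90 degrees, none past 1 either way. Its arguments: {"type":"object","properties":{"increments":{"type":"array"},"squeeze":{"type":"number"}},"required":["increments"]}

```bash
mkdir -p pics; cat > h.py <<'E'
import numpy as np, cv2
from scipy.spatial.transform import Rotation as Ro
from bench import ctrl
def cam(name, st=None):
    c=ctrl.get_calibration(name); f=240/np.tan(np.radians(c["vertical_fov"])/2)
    K=np.array([[f,0,c["cx"]],[0,f,c["cy"]],[0,0,1]]); d=np.array(c["dist_coeffs"],float)
    if "R" in c: R,t=np.array(c["R"]),np.array(c["t"])
    else:
        T=np.eye(4);T[:3,:3]=Ro.from_rotvec(st["tool_rot"]).as_matrix();T[:3,3]=st["position"]
        M=np.linalg.inv(T@np.array(c["T_tool_cam"]));R,t=M[:3,:3],M[:3,3]
    return K,d,R,t
def pix2plane(C,uv,z):
    K,d,R,t=C; p=cv2.undistortPoints(np.array(uv,float).reshape(-1,1,2),K,d).reshape(-1,2)
    r=np.c_[p,np.ones(len(p))]@R; o=-R.T@t
    return o+r*((z-o[2])/r[:,2])[:,None]
def proj(C,X):
    K,d,R,t=C; return cv2.projectPoints(np.array(X,float).reshape(-1,1,3),cv2.Rodrigues(R)[0],t,K,d)[0].reshape(-1,2)
def snap(name,fn):
    st=ctrl.get_state(); im=ctrl.get_image(name); cv2.imwrite("pics/"+fn,im[:,:,::-1]); return st,im
E
python3 - <<'E'
from h import *
for n in ("scene","side","wrist"):
    st,im=snap(n,n+"0.png"); K,d,R,t=cam(n,st); print(n,K[0,0],d,-R.T@t,R[2])
print(st)
E
```

```text
scene 453.7956419581192 [-0.11556189  0.          0.          0.          0.        ] [1.14018205 0.15958639 0.86639732] [-0.55077602 -0.11780541 -0.82629756]
side 438.51869498567635 [-0.08613809  0.          0.          0.          0.        ] [ 0.23745892 -0.58199425  0.71576503] [ 0.39741852  0.64193843 -0.6557237 ]
wrist 388.49721415990086 [-0.00346198  0.          0.          0.          0.        ] [0.10800577 0.64472174 0.38266241] [ 0.27899059 -0.08495747 -0.95652835]
{'time': 0.1, 'joint_positions': array([-1.26689346,  0.3217389 , -0.07006999,  1.45155223,  0.02261723,
        1.37075893, -0.05689918]), 'qd': array([-0.00057311, -0.00169405,  0.00018346, -0.00441772,  0.00028589,
       -0.00129173, -0.00018472]), 'joint_torque': array([ 5.72100055e-05, -4.92567229e+01, -4.05455818e-01, -3.13402247e+01,
       -6.39970810e-02,  3.93875130e-02,  7.37374671e-05]), 'position': array([0.18569518, 0.62253067, 0.29127752]), 'tool_rot': array([-4.53582974e-01, -3.10854431e+00,  2.61689890e-03]), 'ft_force': array([ 0.173953  ,  0.00864517, -0.44316557]), 'torque': array([-0.04351043, -0.00709741,  0.05698956]), 'grip_force': 0.0, 'grip_width': 1.0021065978264285}
```

View pics/scene0.png

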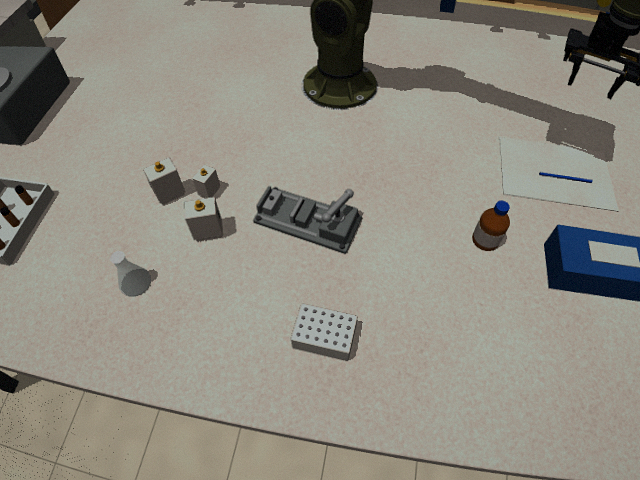

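View pics/side0.png

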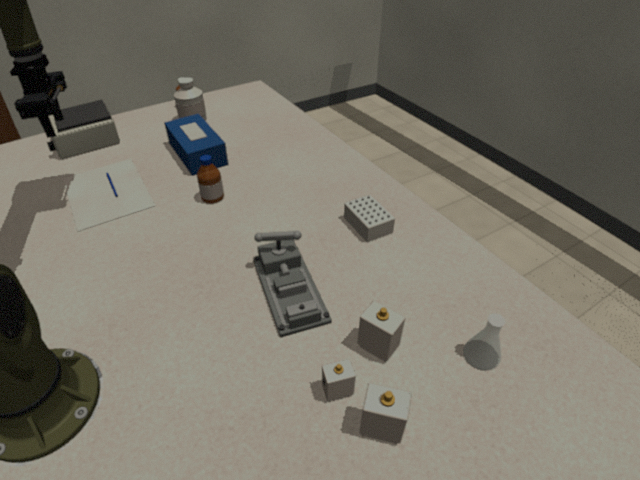

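The scene view shows three white blocks: the smallest is at scene (205,180) / side (338,380). The clamp is at scene (308,217), with the housing and T-handle towards +y (right). I'll enlarge both for exact pixels.

```bash
python3 - <<'E'
from h import *
a=cv2.imread("pics/scene0.png")[150:255,135:370]; b=cv2.imread("pics/side0.png")
A=cv2.resize(a,None,fx=3.4,fy=3.4,interpolation=cv2.INTER_CUBIC)[:,:799]
B1=cv2.resize(b[225:340,245:335],None,fx=2,fy=2,interpolation=cv2.INTER_CUBIC)
B2=cv2.resize(b[340:445,310:420],None,fx=2,fy=2,interpolation=cv2.INTER_CUBIC)
o=np.zeros((600,800,3),np.uint8); o[:A.shape[0],:A.shape[1]]=A; y=A.shape[0]
o[y:y+230,0:180]=B1; o[y:y+210,200:420]=B2
print(y); cv2.imwrite("pics/crop1.png",o)
S=cam("scene");D=cam("side")
print("part nipple", pix2plane(S,[(205,171)],.08), pix2plane(D,[(339,368)],.08))
print("handle balls",pix2plane(S,[(318,217),(349,194)],.095),pix2plane(D,[(259,237),(297,236)],.095))
E
```

```text
357
part nipple [[ 0.47658469 -0.24787127  0.08      ]] [[ 0.47601489 -0.2553053   0.08      ]]
handle balls [[0.57531    0.0427659  0.095     ]
 [0.50141732 0.09832977 0.095     ]] [[0.50169891 0.09849038 0.095     ]
 [0.5735247  0.05816805 0.095     ]]
```

View pics/crop1.png

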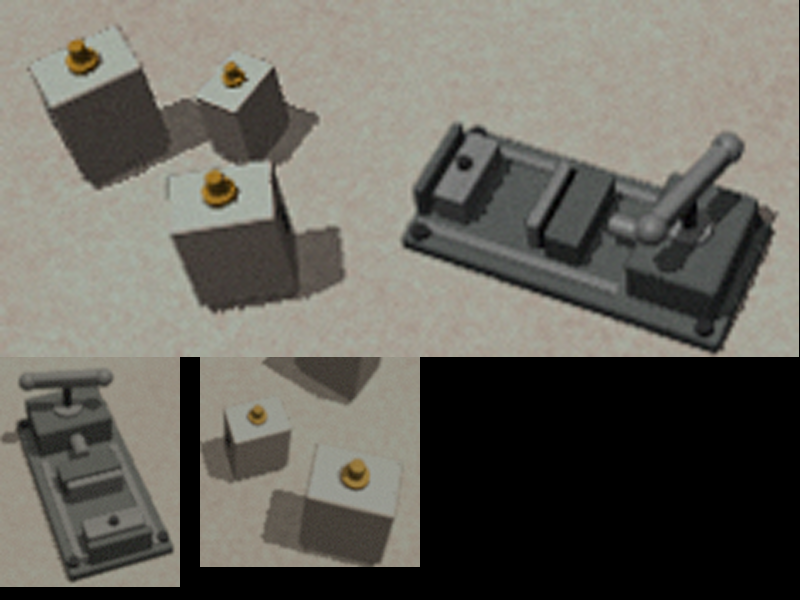

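The crop gives the smallest block's top corners at scene (193,178),(204,165),(216,169),(205,182), and the clamp base's near corners at scene (254,222),(346,253). Next I'll fit both poses using both cameras.

```bash
cat > fit.py <<'E'
from h import *
from scipy.optimize import least_squares
S=cam("scene");D=cam("side")
fs=lambda L:np.array(L)/3.4+[135,150]
fd1=lambda L:(np.array(L)-[0,357])/2+[245,225]
fd2=lambda L:(np.array(L)-[200,357])/2+[310,340]
def rz(p,X): c,s=np.cos(p[2]),np.sin(p[2]); return np.c_[p[0]+c*X[:,0]-s*X[:,1],p[1]+s*X[:,0]+c*X[:,1],X[:,2]]
def fit(groups,p0):
    f=lambda p:np.concatenate([(proj(C,rz(p,np.array(X,float)))-uv).ravel() for C,X,uv in groups])
    r=least_squares(f,p0); return r.x,np.sqrt(np.mean(r.fun**2))
def box(w,h,H): return [(-w/2,-h/2,H),(-w/2,h/2,H),(w/2,h/2,H),(w/2,-h/2,H)]
E
python3 - <<'E'
from fit import *
sc=fs([(197,97),(236,52),(276,66),(238,108)]); sd=fd2([(225,404),(275,399),(291,430),(236,440)])
# world of corners
print(pix2plane(S,sc,.07).round(3),pix2plane(D,sd,.07).round(3),sep="\n")
for w,h in((.05,.036),(.036,.05)):
  for y0 in np.radians([-60,-30,0,30,60]):
    X=box(w,h,.07)
    best=min((fit([(S,X,np.roll(sc,k,0)),(D,X,np.roll(sd,k2,0))],[.476,-.25,y0]) for k in range(4) for k2 in range(4)),key=lambda r:r[1])
    print(w,best)
# clamp base
b=fs([(404,245),(718,350)]); print(pix2plane(S,b,0)); bd=fd1([(70,579),(173,550)]); print(pix2plane(D,bd,0))
print("housing/handle mid",pix2plane(S,fs([(690,187)]),.095),pix2plane(D,fd1([(67,378)]),.095))
# neighbours nipples
print(pix2plane(S,fs([(82,62),(217,190)]),.1),pix2plane(D,[(383,317),(388,401)],.1))
print("tops", pix2plane(S,fs([(32,70),(118,28),(142,65),(54,108)]),.1), pix2plane(S,fs([(168,175),(270,163),(276,218),(170,232)]),.1))
E
```

```text
[[ 0.496 -0.274  0.07 ]
 [ 0.45  -0.261  0.07 ]
 [ 0.459 -0.228  0.07 ]
 [ 0.501 -0.242  0.07 ]]
[[ 0.461 -0.228  0.07 ]
 [ 0.5   -0.246  0.07 ]
 [ 0.494 -0.278  0.07 ]
 [ 0.45  -0.262  0.07 ]]
0.05 (array([ 0.47633095, -0.25270822, -0.30492694]), np.float64(1.2443926169410762))
0.05 (array([ 0.47633096, -0.25270822, -3.44651876]), np.float64(1.2443926169274937))
0.05 (array([ 0.47633096, -0.25270822,  2.8366662 ]), np.float64(1.2443926169266937))
0.05 (array([ 0.47633096, -0.25270822, -0.30492551]), np.float64(1.2443926169505168))
0.05 (array([ 0.47633096, -0.25270822, -0.30492607]), np.float64(1.2443926169281263))
0.036 (array([ 0.47633095, -0.25270822,  1.2658694 ]), np.float64(1.2443926169404342))
0.036 (array([ 0.47633096, -0.25270822,  1.26586989]), np.float64(1.2443926169265676))
0.036 (array([ 0.47633096, -0.25270822, -1.87572239]), np.float64(1.2443926169282742))
0.036 (array([ 0.47633096, -0.25270822, -1.87572254]), np.float64(1.2443926169263602))
0.036 (array([ 0.47633096, -0.25270822, -1.87572251]), np.float64(1.2443926169266046))
[[ 5.46730493e-01 -1.19081151e-01 -1.11022302e-16]
 [ 5.94095734e-01  1.09526787e-01  0.00000000e+00]]
[[ 0.44645081 -0.09173702  0.        ]
 [ 0.55327994 -0.11478773  0.        ]]
housing/handle mid [[0.53603729 0.07926229 0.095     ]] [[0.54006831 0.08072385 0.095     ]]
[[ 0.50232966 -0.34932742  0.1       ]
 [ 0.59371914 -0.21742923  0.1       ]] [[ 0.59253846 -0.2199801   0.1       ]
 [ 0.49970635 -0.35317909  0.1       ]]
tops [[ 0.51489541 -0.38194858  0.1       ]
 [ 0.46766451 -0.33612592  0.1       ]
 [ 0.49839081 -0.30598486  0.1       ]
 [ 0.54523031 -0.35229535  0.1       ]] [[ 0.58733887 -0.25353905  0.1       ]
 [ 0.56663951 -0.19035503  0.1       ]
 [ 0.60878942 -0.17254373  0.1       ]
 [ 0.63087638 -0.23606081  0.1       ]]
```

Fits agree with the given sizes:

| Item | Position (m) | Orientation | Size check |
|---|---|---|---|
| Part | (0.476, -0.252) | yaw -17.5° | n/a |
| Clamp | (0.521, 0.009) | yaw -12° | base 233 x 109 mm |
| Handle | (0.537, 0.081) | bar about -33° | n/a |
| Nest | (0.510, -0.042) | n/a | n/a |

I'll now move above the part, going around the base.

Request:
play_rows(
  increments=[
    [[-0.3,-0.21,0,0,0,0,1],[-0.6,-0.42,0,0,0,0,1],[-0.9,-0.62,0,0,0,0,1]],
  ],
)

```text
time: 0.45
position: [0.2548, 0.5366, 0.2917]
tool_rot: [0.453, 3.109, -0.001]
ft_force: [1.2, 0.3, -1.1]
grip_width: 1.004
grip_force: 0.0
```

Request:
play_rows(
  increments=[
    [[-0.3,-0.21,0,0,0,0,1],[-0.6,-0.42,0,0,0,0,1],[-0.9,-0.62,0,0,0,0,1]],
  ],
)

```text
time: 0.75
position: [0.3235, 0.4512, 0.2921]
tool_rot: [-0.454, -3.109, 0.0]
ft_force: [0.4, 1.2, -0.2]
grip_width: 0.999
grip_force: 0.0
```

Request:
play_rows(
  increments=[
    [[-0.3,-0.21,0,0,0,0,1],[-0.6,-0.42,0,0,0,0,1],[-0.9,-0.62,0,0,0,0,1]],
  ],
)

```text
time: 1.05
position: [0.392, 0.366, 0.2921]
tool_rot: [-0.454, -3.109, 0.0]
ft_force: [0.7, 0.1, 0.3]
grip_width: 0.998
grip_force: 0.0
```

Request:
play_rows(
  increments=[
    [[-0.3,-0.21,0,0,0,0,1],[-0.6,-0.42,0,0,0,0,1],[-0.9,-0.62,0,0,0,0,1]],
  ],
)

```text
time: 1.35
position: [0.4605, 0.2809, 0.2922]
tool_rot: [-0.454, -3.109, 0.0]
ft_force: [-0.2, 0.8, -0.8]
grip_width: 1.0
grip_force: 0.0
```

Request:
play_rows(
  increments=[
    [[-0.3,-0.21,0,0,0,0,1],[-0.6,-0.42,0,0,0,0,1],[-0.85,-0.62,0,0,0,0,1]],
  ],
)

```text
time: 1.65
position: [0.5246, 0.1968, 0.2921]
tool_rot: [0.455, 3.108, -0.001]
ft_force: [0.3, 0.6, -1.3]
grip_width: 1.001
grip_force: 0.0
```

Request:
play_rows(
  increments=[
    [[-0.06,-0.3,0,0,0,0,1],[-0.12,-0.6,0,0,0,0,1],[-0.17,-0.89,0,0,0,0,1]],
  ],
)

```text
time: 1.95
position: [0.5143, 0.107, 0.2919]
tool_rot: [-0.454, -3.108, 0.001]
ft_force: [0.2, 0.7, 0.1]
grip_width: 1.0
grip_force: 0.0
```

Request:
play_rows(
  increments=[
    [[-0.06,-0.3,0,0,0,0,1],[-0.12,-0.6,0,0,0,0,1],[-0.17,-0.89,0,0,0,0,1]],
  ],
)

```text
time: 2.25
position: [0.5049, 0.017, 0.2921]
tool_rot: [-0.454, -3.108, -0.0]
ft_force: [0.2, -0.1, 0.6]
grip_width: 0.998
grip_force: 0.0
```

Request:
play_rows(
  increments=[
    [[-0.06,-0.3,0,0,0,0,1],[-0.12,-0.6,0,0,0,0,1],[-0.17,-0.89,0,0,0,0,1]],
  ],
)

```text
time: 2.55
position: [0.4958, -0.0731, 0.2921]
tool_rot: [-0.454, -3.109, -0.0]
ft_force: [1.4, -0.1, -0.4]
grip_width: 0.997
grip_force: 0.0
```

Request:
play_rows(
  increments=[
    [[-0.06,-0.3,0,0,0,0,1],[-0.12,-0.6,0,0,0,0,1],[-0.17,-0.89,0,0,0,0,1]],
  ],
)

```text
time: 2.85
position: [0.4866, -0.1632, 0.2922]
tool_rot: [0.454, 3.109, 0.0]
ft_force: [0.4, -1.2, -0.7]
grip_width: 0.999
grip_force: 0.0
```

Request:
play_rows(
  increments=[
    [[-0.06,-0.3,0,0,0,0.09,1],[-0.12,-0.6,0,0,0,0.18,1],[-0.17,-0.89,0,0,0,0.27,1],[-0.17,-0.89,0,0,0,0.36,1],[-0.17,-0.89,0,0,0,0.45,1],[-0.17,-0.89,0,0,0,0.54,1],[-0.17,-0.89,0,0,0,0.63,1],[-0.17,-0.89,0,0,0,0.72,1]],
  ],
)

```text
time: 3.65
position: [0.4778, -0.252, 0.292]
tool_rot: [-2.055, -2.375, 0.0]
ft_force: [0.4, -0.4, -0.2]
grip_width: 0.996
grip_force: 0.0
```

Request:
play_rows(
  increments=[
    [[0,0,0.2,0,0,0.09,1],[0,0,0.4,0,0,0.18,1],[0,0,0.4,0,0,0.27,1],[0,0,0.4,0,0,0.29,1],[0,0,0.4,0,0,0.29,1],[0,0,0.4,0,0,0.29,1]],
  ],
)

```text
time: 4.25
position: [0.4779, -0.252, 0.2522]
tool_rot: [-2.532, -1.859, -0.0]
ft_force: [0.0, -0.1, -0.6]
grip_width: 0.999
grip_force: 0.0
```

```bash
python3 - <<'E'
from fit import *
st,im=snap("wrist","w1.png"); W=cam("wrist",st)
print(st["position"],Ro.from_rotvec(st["tool_rot"]).as_matrix().round(3),st["joint_positions"].round(2),st["ft_force"],st["torque"],st["time"])
print(proj(W,rz([.4763,-.2527,-.305],np.array(box(.05,.036,.07)+box(.05,.036,0)))).round(0).tolist())
E
```

```text
[ 0.47789949 -0.25198702  0.25219494] [[ 0.3    0.954 -0.   ]
 [ 0.954 -0.3    0.   ]
 [ 0.    -0.    -1.   ]] [-0.31  0.13  0.81  1.8  -0.1   1.25  0.23] [ 0.00660011 -0.11594545 -0.62013802] [-0.11143894  0.02749659 -0.00189579] 4.25
[[282.0, 263.0], [281.0, 216.0], [350.0, 216.0], [349.0, 263.0], [289.0, 237.0], [288.0, 198.0], [344.0, 198.0], [343.0, 237.0]]
```

View pics/w1.png

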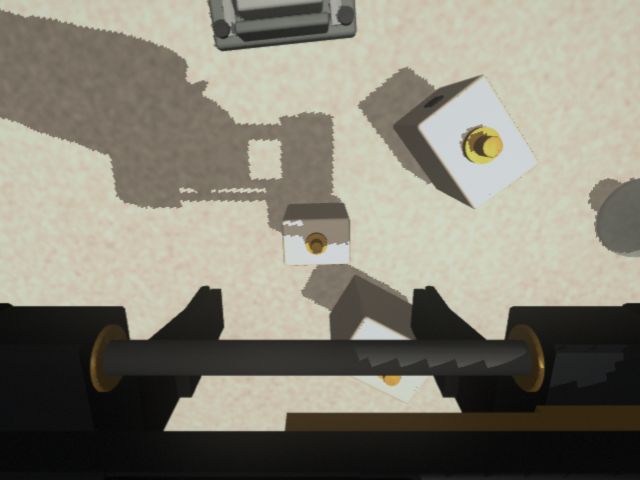

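The wrist view shows the small block right between the fingers: top face x 283–350, y 220–265, against a prediction of 281–350, 216–263. That puts it within about 2 mm with a matching yaw, and the neighbours are clear of the fingers. Descending and grasping.

Request:
play_rows(
  increments=[
    [[-0.03,0,0.25,0,0,0,1],[-0.03,0,0.5,0,0,0,1],[-0.03,0,0.75,0,0,0,1],[-0.03,0,0.9,0,0,0,1]],
  ],
)

```text
time: 4.7
position: [0.4763, -0.2545, 0.1606]
tool_rot: [-2.532, -1.857, 0.002]
ft_force: [0.0, 0.4, -0.0]
grip_width: 0.999
grip_force: 0.0
```

Request:
play_rows(
  increments=[
    [[0,0,0.15,0,0,0,1],[0,0,0.3,0,0,0,1],[0,0,0.45,0,0,0,1],[0,0,0.53,0,0,0,1],[0,0,0.53,0,0,0,1]],
  ],
)

```text
time: 5.2
position: [0.4764, -0.2547, 0.1081]
tool_rot: [-2.532, -1.857, 0.002]
ft_force: [0.4, -0.4, 0.2]
grip_width: 0.995
grip_force: 0.0
```

Request:
play_rows(
  increments=[
    [[0,0,0,0,0,0,-1],[0,0,0,0,0,0,-1],[0,0,0,0,0,0,-1],[0,0,0,0,0,0,-1],[0,0,0,0,0,0,-1],[0,0,0,0,0,0,-1],[0,0,0,0,0,0,-1],[0,0,0,0,0,0,-1]],
  ],
  squeeze=20,
)

```text
time: 6.0
position: [0.477, -0.2548, 0.1094]
tool_rot: [-2.533, -1.857, -0.0]
ft_force: [-0.8, 0.9, 2.7]
grip_width: 0.574
grip_force: 19.9
```

The opening of 49.9 mm matches the 50 mm faces. Lifting and carrying to above the nest.

Request:
play_rows(
  increments=[
    [[0,0,-0.25,0,0,0,-1],[0,0,-0.5,0,0,0,-1],[0,0,-0.75,0,0,0,-1],[0,0,-1,0,0,0,-1]],
  ],
)

```text
time: 6.4
position: [0.4766, -0.2547, 0.2095]
tool_rot: [-2.533, -1.857, 0.001]
ft_force: [0.9, 0.2, -3.4]
grip_width: 0.576
grip_force: 19.9
```

Request:
play_rows(
  increments=[
    [[0.2,-0.03,0,0,0,0,-1],[0.45,-0.07,0,0,0,0,-1],[0.7,-0.11,0,0,0,0,-1]],
  ],
)

```text
time: 6.7
position: [0.4873, -0.1841, 0.2088]
tool_rot: [-2.534, -1.856, -0.0]
ft_force: [-0.5, 0.4, -3.0]
grip_width: 0.572
grip_force: 19.9
```

Request:
play_rows(
  increments=[
    [[0.25,-0.03,0,0,0,0,-1],[0.5,-0.07,0,0,0,0,-1],[0.7,-0.11,0,0,0,0,-1]],
  ],
)

```text
time: 7.0
position: [0.498, -0.113, 0.2086]
tool_rot: [-2.532, -1.858, 0.0]
ft_force: [0.1, -0.5, -3.2]
grip_width: 0.574
grip_force: 19.9
```

Request:
play_rows(
  increments=[
    [[0.25,-0.03,0,0,0,-0.02,-1],[0.5,-0.07,0,0,0,-0.04,-1],[0.7,-0.11,0,0,0,-0.06,-1],[0.73,-0.11,0,0,0,-0.06,-1],[0.73,-0.11,0,0,0,-0.06,-1]],
  ],
)

```text
time: 7.5
position: [0.5098, -0.0412, 0.2091]
tool_rot: [2.441, 1.977, -0.001]
ft_force: [0.1, -0.8, -3.4]
grip_width: 0.574
grip_force: 19.9
```

```bash
python3 - <<'E'
from fit import *
st,im=snap("wrist","w2.png"); W=cam("wrist",st)
print(st["position"],Ro.from_rotvec(st["tool_rot"]).as_matrix().round(3),st["grip_width"],st["time"])
p=[.5206,.0093,-.2094]
b=rz(p,np.array([(.055,-.1175,0),(-.055,-.1175,0),(.055,.1175,0),(-.055,.1175,0),(0,-.077,.042),(0,-.032,.042),(0,.075,.095)])); print(b.round(3),proj(W,b).round(0).tolist())
o=cv2.resize(im[:,:,::-1],(800,600),interpolation=cv2.INTER_CUBIC); cv2.imwrite("pics/w2b.png",o)
E
```

```text
[ 0.5097501  -0.04122259  0.20910586] [[ 0.208  0.978 -0.   ]
 [ 0.978 -0.208 -0.001]
 [-0.001 -0.    -1.   ]] 0.5737384891480892 7.5
[[ 0.55  -0.117  0.   ]
 [ 0.442 -0.094  0.   ]
 [ 0.599  0.113  0.   ]
 [ 0.491  0.136  0.   ]
 [ 0.505 -0.066  0.042]
 [ 0.514 -0.022  0.042]
 [ 0.536  0.083  0.095]] [[383.0, 304.0], [253.0, 303.0], [400.0, -15.0], [236.0, -15.0], [318.0, 278.0], [318.0, 216.0], [318.0, 20.0]]
```

View pics/w2b.png

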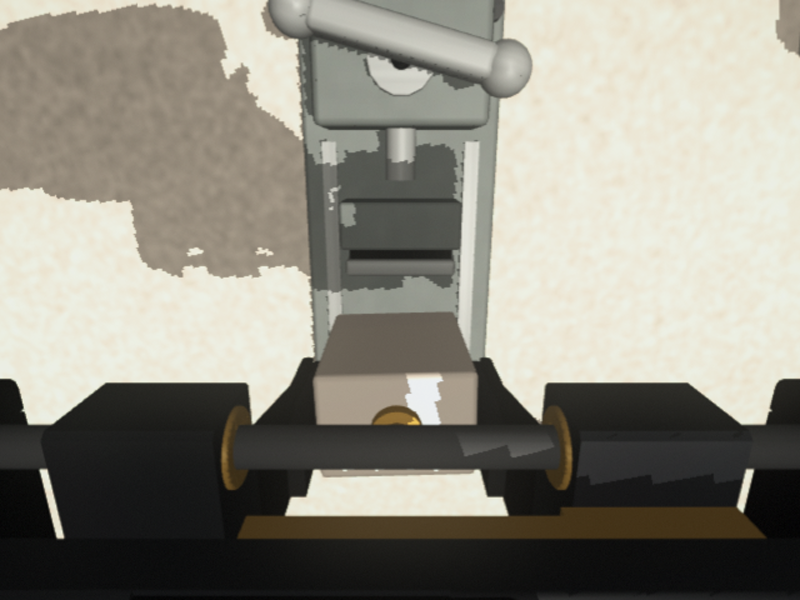

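The wrist view shows the part held square and aligned with the clamp. In 800x600 pixels, the moving jaw plate is at y 262–275, x 346–455. The housing's front edge is at y≈124 and the handle balls are at (293,12) and (508,68). I'll refine the clamp's origin from these.

```bash
python3 - <<'E'
from fit import *
st=ctrl.get_state(); W=cam("wrist",st)
a=-.2094; ex=np.array([np.cos(a),np.sin(a)]); ey=np.array([-ex[1],ex[0]])
def loc(uv,z):
    P=pix2plane(W,np.array(uv)/1.25,z)[:,:2]-[.5206,.0093]; return np.c_[P@ex,P@ey].round(4).tolist()
print("balls",loc([(293,12),(508,68)],.095))
print("housing front top",loc([(318,122),(485,122)],.052))
print("housing front bottom",loc([(318,128),(485,128)],.052))
print("jawplate",loc([(348,275),(453,275),(348,262),(453,262)],.042))
print("base sides",loc([(318,355),(482,355)],.0),loc([(312,200),(489,200)],0))
print("tcp",(np.array(st["position"][:2])-[.5206,.0093])@np.c_[ex,ey])
print("part top edges",loc([(317,374),(477,374),(322,474),(477,472)],.167))
im=cv2.imread("pics/w2.png",0); print(im[200:226,318].tolist()); print(im[90:112,300].tolist())
E
```

```text
balls [[-0.0388, 0.0781], [0.0428, 0.0589]]
housing front top [[-0.0379, 0.0421], [0.0423, 0.042]]
housing front bottom [[-0.038, 0.0394], [0.0424, 0.0393]]
jawplate [[-0.0268, -0.0358], [0.0306, -0.0359], [-0.0266, -0.0285], [0.0303, -0.0286]]
base sides [[-0.0529, -0.1008], [0.0567, -0.101]] [[-0.0516, 0.0009], [0.0559, 0.0007]]
tcp [-4.53016021e-06 -5.28696996e-02]
part top edges [[-0.0242, -0.0361], [0.0239, -0.0362], [-0.0244, -0.0714], [0.0255, -0.0707]]
[32, 27, 29, 28, 28, 29, 32, 56, 84, 105, 114, 118, 116, 113, 110, 108, 105, 105, 102, 90, 78, 84, 83, 83, 84, 83]
[150, 151, 151, 151, 147, 141, 131, 126, 118, 104, 82, 62, 56, 71, 141, 130, 147, 150, 153, 155, 154, 154]
```

Wrist features suggest the clamp sits about 4–6 mm further towards -y than the overview fit. I'll back off 100 mm along the clamp to see both jaw faces directly.

Request:
play_rows(
  increments=[
    [[-0.3,0,0,0,0,0,-1],[-0.6,0,0,0,0,0,-1],[-0.9,0,0,0,0,0,-1],[-0.9,0,0,0,0,0,-1],[-0.9,0,0,0,0,0,-1]],
  ],
)

```text
time: 8.05
position: [0.4902, -0.1319, 0.2094]
tool_rot: [2.448, 1.969, 0.0]
ft_force: [0.6, -0.2, -2.7]
grip_width: 0.572
grip_force: 19.9
```

```bash
python3 - <<'E'
from fit import *
st,im=snap("wrist","w3.png"); print(st["position"],st["grip_force"])
o=cv2.resize(im[40:300,180:460,::-1],None,fx=2.3,fy=2.3,interpolation=cv2.INTER_CUBIC); cv2.imwrite("pics/w3b.png",o)
E
```

```text
[ 0.49021646 -0.13186576  0.20937316] 19.852532744407654
```

View pics/w3b.png

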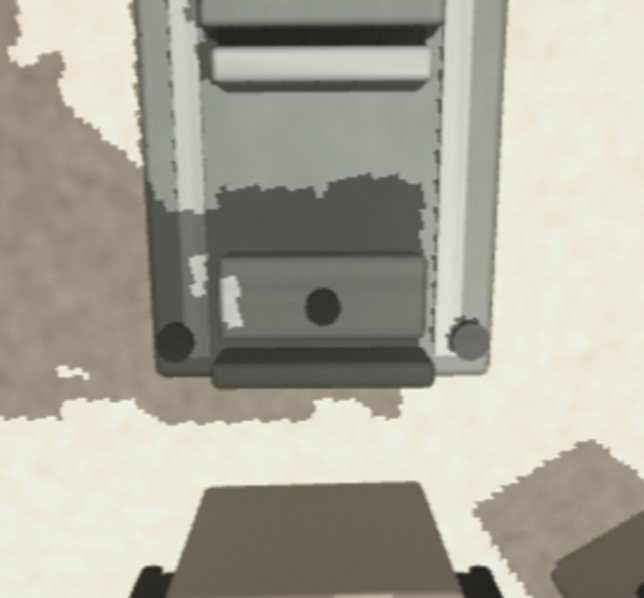

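Both jaws are visible. In the crop, the moving jaw's top spans y 48–84 and the back jaw block's front edge is at y≈253, with its bolt at (322,306). The base end is at y≈375.

```bash
python3 - <<'E'
from fit import *
st=ctrl.get_state(); W=cam("wrist",st)
a=-.2094; ex=np.array([np.cos(a),np.sin(a)]); ey=np.array([-ex[1],ex[0]])
def loc(uv,z):
    P=pix2plane(W,np.array(uv)/2.3+[180,40],z)[:,:2]-[.5206,.0093]; return (np.c_[P@ex,P@ey]*1000).round(1).tolist()
print("moving",loc([(212,82),(430,82),(212,48),(430,46)],.042), loc([(322,90)],.014))
print("back front edge",loc([(222,255),(422,255),(218,340)],.042))
print("plate",loc([(213,388),(434,388),(213,360),(434,360)],.042))
print("base end", loc([(158,375),(488,373)],.0),loc([(158,375),(488,373)],.01))
print("base sides",loc([(145,150),(500,150)],.0))
print("tcp",(np.array(st["position"][:2])-[.5206,.0093])@np.c_[ex,ey])
im=cv2.imread("pics/w3.png",0); c=180+322/2.3; print([int(v) for v in im[55:85,300]]); print([int(v) for v in im[140:212,330]])
E
```

```text
moving [[-28.0, -34.4], [30.4, -34.7], [-27.7, -26.1], [30.1, -25.9]] [[1.6, -33.6]]
back front edge [[-26.8, -79.6], [29.6, -79.8], [-28.8, -103.6]]
plate [[-30.8, -117.8], [34.3, -118.0], [-30.5, -109.5], [34.0, -109.7]]
base end [[-54.3, -122.0], [58.2, -121.7]] [[-52.5, -120.1], [56.2, -119.8]]
base sides [[-54.5, -49.6], [58.2, -50.0]]
tcp [-0.00031948 -0.14302216]
[38, 38, 38, 38, 53, 124, 162, 187, 202, 205, 205, 202, 201, 198, 196, 197, 193, 182, 167, 147, 100, 76, 70, 68, 82, 143, 155, 156, 156, 157]
[83, 83, 83, 83, 85, 84, 83, 83, 82, 68, 69, 81, 104, 109, 117, 119, 118, 118, 117, 116, 116, 114, 113, 112, 112, 113, 113, 113, 114, 115, 116, 114, 114, 114, 115, 116, 116, 116, 116, 113, 115, 116, 113, 113, 110, 104, 92, 77, 84, 85, 83, 59, 57, 57, 56, 57, 58, 63, 78, 84, 89, 89, 89, 88, 87, 87, 84, 79, 91, 138, 143, 142]
```

The gap is 45 mm (jaw faces at -34.6 and -79.7), with the midpoint 57 mm behind my clamp origin and +1.5 mm in x. Target TCP is (0.510, -0.046), then down 86 mm.

Request:
play_rows(
  increments=[
    [[0.3,0.01,0,0,0,0,-1],[0.6,0.01,0,0,0,0,-1],[0.88,0.02,0,0,0,0,-1],[0.88,0.02,0,0,0,0,-1]],
  ],
)

```text
time: 8.5
position: [0.5121, -0.0381, 0.2091]
tool_rot: [-2.434, -1.984, -0.002]
ft_force: [-0.0, 0.4, -2.5]
grip_width: 0.569
grip_force: 19.9
```

Request:
play_rows(
  increments=[
    [[0,0,0.2,0,0,0,-1],[0,0,0.4,0,0,0,-1],[0,0,0.5,0,0,0,-1],[0,0,0.6,0,0,0,-1],[0,0,0.7,0,0,0,-1],[0,0,0.8,0,0,0,-1],[0,0,0.82,0,0,0,-1],[0,0,0.82,0,0,0,-1]],
  ],
)

```text
time: 9.3
position: [0.5111, -0.0443, 0.127]
tool_rot: [-2.443, -1.975, 0.001]
ft_force: [0.4, -0.8, -2.6]
grip_width: 0.578
grip_force: 19.9
```

Request:
play_rows(
  increments=[
    [[-0.02,0,0,0,0,0,-1],[-0.02,0,0.02,0,0,0,-1],[-0.02,0,0.03,0,0,0,-1],[-0.02,0,0.035,0,0,0,-1],[-0.02,0,0.035,0,0,0,-1]],
  ],
)

```text
time: 9.8
position: [0.5107, -0.0461, 0.1238]
tool_rot: [-2.443, -1.975, -0.0]
ft_force: [0.4, -0.5, -2.2]
grip_width: 0.574
grip_force: 19.9
```

```bash
python3 - <<'E'
from fit import *
st,im=snap("side","s1.png"); print(st["position"],Ro.from_rotvec(st["tool_rot"]).as_matrix().round(3)[:,0],st["ft_force"],st["torque"])
w,iw=snap("wrist","w4.png")
a=cv2.resize(im[220:345,230:350,::-1],(480,500),interpolation=cv2.INTER_CUBIC)
b=cv2.resize(iw[120:320,220:420,::-1],(320,320),interpolation=cv2.INTER_CUBIC)
o=np.zeros((500,800,3),np.uint8);o[:,:480]=a;o[:320,480:]=b;cv2.imwrite("pics/c2.png",o)
E
```

```text
[ 0.51074512 -0.04612511  0.12377485] [0.21  0.978 0.   ] [ 0.35187461 -0.48751822 -2.24236203] [-0.13723086  0.08068264  0.00323479]
```

View pics/c2.png

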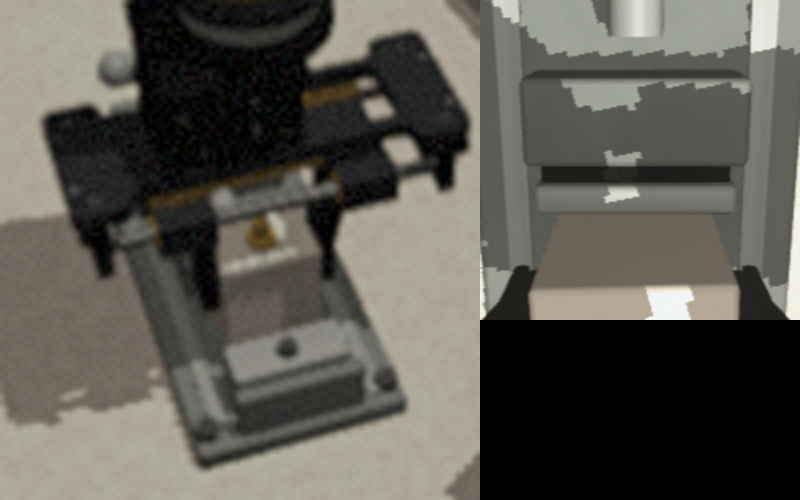

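The part stands between the jaws, in front of the back jaw block and clear of the moving jaw, but still just above the bed (weight still on the wrist). Lowering gently until contact.

Request:
play_rows(
  increments=[
    [[0,0,0.005,0,0,0,-1],[0,0,0.01,0,0,0,-1],[0,0,0.01,0,0,0,-1]],
  ],
)

```text
time: 10.2
position: [0.5109, -0.0461, 0.1234]
tool_rot: [-2.443, -1.975, -0.001]
ft_force: [-2.8, 0.5, 5.2]
grip_width: 0.575
grip_force: 19.9
```

Request:
play_rows(
  increments=[
    [[0,0,0.005,0,0,0,-1],[0,0,0.005,0,0,0,-1],[0,0,0.005,0,0,0,-1]],
  ],
)

```text
time: 10.5
position: [0.5109, -0.0462, 0.1234]
tool_rot: [-2.443, -1.974, -0.001]
ft_force: [-4.7, -0.1, 8.6]
grip_width: 0.577
grip_force: 19.9
```

On the bed. Easing the pressure, releasing, and rising straight up.

Request:
play_rows(
  increments=[
    [[0,0,-0.008,0,0,0,-1],[0,0,-0.008,0,0,0,1],[0,0,-0.008,0,0,0,1],[0,0,-0.008,0,0,0,1],[0,0,-0.008,0,0,0,1],[0,0,-0.008,0,0,0,1],[0,0,-0.008,0,0,0,1]],
  ],
)

```text
time: 11.2
position: [0.5108, -0.0462, 0.123]
tool_rot: [2.443, 1.975, 0.0]
ft_force: [-0.4, -0.6, -1.3]
grip_width: 0.978
grip_force: 0.0
```

Request:
play_rows(
  increments=[
    [[0,0,-0.1,0,0,0,1],[0,0,-0.3,0,0,0,1],[0,0,-0.6,0,0,0,1],[0,0,-0.9,0,0,0,1],[0,0,-0.9,0,0,0,1],[0,0,-0.9,0,0,0,1]],
  ],
)

```text
time: 11.8
position: [0.5112, -0.0462, 0.2141]
tool_rot: [2.443, 1.974, 0.003]
ft_force: [0.8, 0.3, -0.2]
grip_width: 0.998
grip_force: 0.0
```

```bash
python3 - <<'E'
from fit import *
st,im=snap("wrist","w5.png"); print(st["position"],st["joint_positions"].round(2),st["ft_force"],st["torque"]); W=cam("wrist",st)
cv2.imwrite("pics/w5b.png",cv2.resize(im[0:340,160:500,::-1],(600,600),interpolation=cv2.INTER_CUBIC))
E
```

```text
[ 0.51117775 -0.04617407  0.21413173] [-0.58  0.09  0.65  1.91 -0.06  1.16 -0.12] [ 0.758182    0.29987842 -0.21330762] [-0.1375489   0.09835164 -0.03449646]
```

View pics/w5b.png

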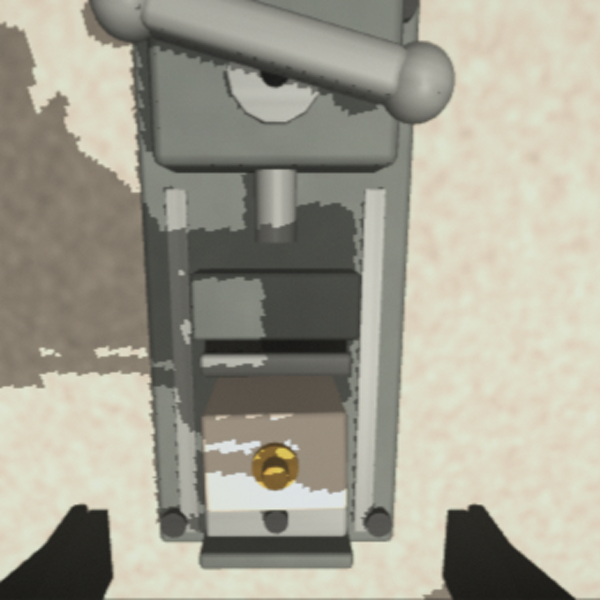

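The part stands upright between the jaws (top x 203–347, y 410–510), centred and square. The handle balls are at about (125,2) and (416,82). Now working out the handle grasp.

```bash
python3 - <<'E'
from fit import *
st=ctrl.get_state(); W=cam("wrist",st)
g=lambda L:np.array(L)*340/600+[160,0]
P=pix2plane(W,g([(125,2),(416,82)]),.095); print(P.round(4),np.linalg.norm(P[1]-P[0]),P.mean(0),np.degrees(np.arctan2(*(P[1]-P[0])[[1,0]])))
# bar edges: top edge line / bottom edge line
Q=pix2plane(W,g([(150,28),(375,92),(200,0),(395,45)]),.095); print(Q.round(4)); 
for i in (0,2): print(np.degrees(np.arctan2(*(Q[i+1]-Q[i])[[1,0]])))
H=np.array([.5206,.0093]);a=-.21;ex=np.array([np.cos(a),np.sin(a)]);ey=np.array([-ex[1],ex[0]])
print("axis from clamp", H+.0018*ex+(.075-.0048)*ey)
R=Ro.from_rotvec(st["tool_rot"]).as_matrix(); print(R.round(3).tolist(), (np.r_[P.mean(0)[:2]-st["position"][:2],0])@R)
E
```

```text
[[0.4985 0.0952 0.095 ]
 [0.572  0.0595 0.095 ]] 0.08169229717731215 [0.53525906 0.07732228 0.095     ] -25.920004177097407
[[0.5035 0.0878 0.095 ]
 [0.5605 0.0594 0.095 ]
 [0.5183 0.0914 0.095 ]
 [0.5678 0.0697 0.095 ]]
-26.484258781548487
-23.654450184873042
axis from clamp [0.53699434 0.07758254]
[[0.21, 0.978, 0.0], [0.978, -0.21, 0.0], [0.0, -0.0, -1.0]] [ 1.25890367e-01 -1.68059071e-03  5.00431753e-05]
```

Request:
play_rows(
  increments=[
    [[0.25,0,0,0,0,-0.09,1],[0.5,0,0,0,0,-0.18,1],[0.75,0,0,0,0,-0.27,1],[1,0,0,0,0,-0.36,1],[1,0,0,0,0,-0.45,1],[1,0,0,0,0,-0.54,1],[1,0,0,0,0,-0.63,1],[1,0,0,0,0,-0.72,1]],
  ],
)

```text
time: 12.65
position: [0.5308, 0.0515, 0.2115]
tool_rot: [-0.995, -2.977, 0.003]
ft_force: [0.0, 0.9, -0.1]
grip_width: 0.998
grip_force: 0.0
```

Request:
play_rows(
  increments=[
    [[0,0,0,0,0,-0.09,1],[0,0,0,0,0,-0.125,1],[0,0,0,0,0,-0.125,1],[0,0,0,0,0,-0.125,1]],
  ],
)

```text
time: 13.05
position: [0.5312, 0.0515, 0.2121]
tool_rot: [-0.71, -3.059, 0.001]
ft_force: [-0.1, 0.9, 0.5]
grip_width: 0.996
grip_force: 0.0
```

```bash
python3 - <<'E'
from fit import *
st,im=snap("wrist","w6.png"); R=Ro.from_rotvec(st["tool_rot"]).as_matrix()
print(st["position"],st["joint_positions"].round(2),np.degrees(np.arctan2(R[1,0],R[0,0])),(np.r_[.536-st["position"][0],.0775-st["position"][1],0])@R)
cv2.imwrite("pics/w6b.png",im[:,:,::-1])
E
```

```text
[0.53118112 0.05145389 0.21211646] [-0.59  0.13  0.49  1.86 -0.07  1.17  1.03] 153.85081141474762 [ 7.15311327e-03  2.55039988e-02 -2.15028057e-05]
```

View pics/w6b.png

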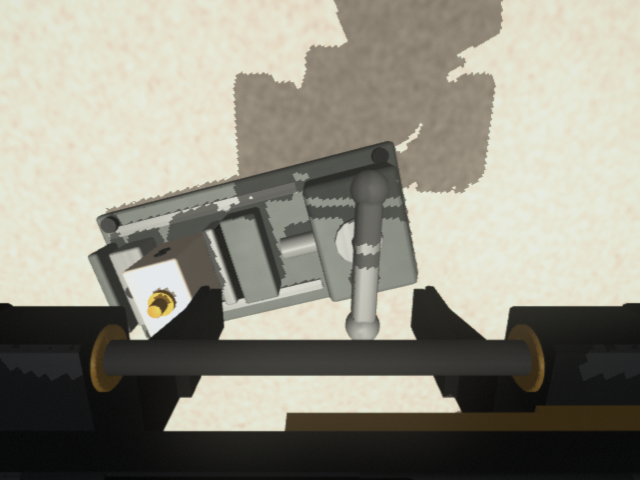

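Bar balls are at (370,187) and (362,327), nearly vertical in the picture, with the part still upright at (155,300).

```bash
python3 - <<'E'
from fit import *
st=ctrl.get_state(); W=cam("wrist",st); R=Ro.from_rotvec(st["tool_rot"]).as_matrix()
P=pix2plane(W,[(370,187),(362,327)],.095); L=(P-[*st["position"][:2],.095])@R; print(P.round(4),L.round(4),P.mean(0),np.linalg.norm(L[0]-L[1]))
E
```

```text
[[0.4994 0.0975 0.095 ]
 [0.5744 0.0591 0.095 ]] [[ 0.0489  0.0273  0.    ]
 [-0.0353  0.0258 -0.0001]] [0.53691742 0.07833262 0.095     ] 0.08422079491021071
```

Request:
play_rows(
  increments=[
    [[0.07,0.15,0,0,0,0,1],[0.07,0.26,0,0,0,0,1],[0.07,0.26,0.2,0,0,0.01,1],[0.07,0.26,0.4,0,0,0.01,1],[0.07,0.26,0.55,0,0,0.01,1],[0.07,0.26,0.66,0,0,0.01,1],[0.07,0.26,0.66,0,0,0.01,1],[0.07,0.26,0.66,0,0,0.01,1]],
  ],
)

```text
time: 13.9
position: [0.5372, 0.078, 0.1473]
tool_rot: [0.732, 3.055, 0.0]
ft_force: [0.1, 0.2, 0.8]
grip_width: 0.998
grip_force: 0.0
```

```bash
cat > tq.py <<'E'
from fit import *
T=[];F=[]
for i in range(6): st=ctrl.get_state(); T.append(st["torque"]);F.append(st["ft_force"]); ctrl.get_image("side")
R=Ro.from_rotvec(st["tool_rot"]).as_matrix()
print("pos",st["position"].round(4),"psi",np.degrees(np.arctan2(R[1,0],R[0,0])).round(2),"q7",st["joint_positions"][6].round(2),"T",np.mean(T,0).round(3),"sd",np.std(T,0).round(3),"F",np.mean(F,0).round(2),"w",st["grip_width"],"t",st["time"])
E
python3 tq.py
```

```text
pos [0.5373 0.0781 0.1478] psi 153.04 q7 1.01 T [-0.034  0.002 -0.01 ] sd [0.017 0.02  0.02 ] F [ 0.05 -0.05  0.06] w 0.9967240830686044 t 14.15
```

Request:
play_rows(
  increments=[
    [[0,0,0,0,0,0,-1],[0,0,0,0,0,0,-1],[0,0,0,0,0,0,-1],[0,0,0,0,0,0,-1],[0,0,0,0,0,0,-1],[0,0,0,0,0,0,-1],[0,0,0,0,0,0,-1],[0,0,0,0,0,0,-1]],
  ],
  squeeze=35,
)

```text
time: 15.0
position: [0.5368, 0.078, 0.1471]
tool_rot: [0.732, 3.055, 0.0]
ft_force: [0.9, -0.6, -1.1]
grip_width: 0.356
grip_force: 0.0
```

Request:
play_rows(
  increments=[
    [[0,0,0,0,0,0,-1],[0,0,0,0,0,0,-1],[0,0,0,0,0,0,-1]],
  ],
)

```text
time: 15.3
position: [0.5373, 0.079, 0.1471]
tool_rot: [0.731, 3.054, 0.002]
ft_force: [2.8, 2.9, -2.4]
grip_width: 0.16
grip_force: 35.0
```

```bash
python3 tq.py
```

```text
pos [0.5373 0.079  0.1471] psi 153.08 q7 1.01 T [ 0.707 -0.605 -0.009] sd [0.137 0.12  0.029] F [ 2.88  3.66 -3.05] w 0.15624340398493666 t 15.55
```

The bar is gripped (13.6 mm). By geometry the part should be met about 2.2 rad (~128°) in. Turning clockwise (+ about tool z) 58° first, then checking the free torque.

Request:
play_rows(
  increments=[
    [[0,0,0,0,0,0.08,-1],[0,0,0,0,0,0.16,-1],[0,0,0,0,0,0.24,-1],[0,0,0,0,0,0.32,-1],[0,0,0,0,0,0.4,-1],[0,0,0,0,0,0.48,-1],[0,0,0,0,0,0.56,-1],[0,0,0,0,0,0.64,-1]],
  ],
)

```text
time: 16.4
position: [0.5374, 0.0791, 0.1471]
tool_rot: [2.118, 2.32, 0.003]
ft_force: [4.2, 4.9, -4.9]
grip_width: 0.153
grip_force: 35.0
```

```bash
python3 tq.py
```

```text
pos [0.5374 0.0791 0.1471] psi 95.47 q7 0.03 T [ 0.775 -0.776 -0.068] sd [0.047 0.038 0.122] F [ 3.88  4.   -4.24] w 0.1515344707425412 t 16.65
```

```bash
cat > tq.py <<'E'
from fit import *
T=[];F=[]
for i in range(4):
    st=ctrl.get_state(); T.append(st["torque"][2])
    if i==0: R=Ro.from_rotvec(st["tool_rot"]).as_matrix(); print("psi0",np.degrees(np.arctan2(R[1,0],R[0,0])).round(2))
    ctrl.get_image("side")
R=Ro.from_rotvec(st["tool_rot"]).as_matrix()
print("psi",np.degrees(np.arctan2(R[1,0],R[0,0])).round(2),"q7",st["joint_positions"][6].round(2),"Tz",np.round(T,3),"F",st["ft_force"].round(1),"t",st["time"])
E
```

Request:
play_rows(
  increments=[
    [[0,0,0,0,0,0.05,-1],[0,0,0,0,0,0.1,-1],[0,0,0,0,0,0.15,-1],[0,0,0,0,0,0.2,-1],[0,0,0,0,0,0.25,-1],[0,0,0,0,0,0.3,-1],[0,0,0,0,0,0.35,-1],[0,0,0,0,0,0.4,-1]],
  ],
)

```text
time: 17.5
position: [0.5375, 0.0791, 0.1471]
tool_rot: [2.73, 1.555, 0.003]
ft_force: [4.5, 4.1, -3.6]
grip_width: 0.156
grip_force: 35.0
```

```bash
python3 tq.py
```

```text
psi0 59.33
psi 59.46 q7 -0.57 Tz [ 0.062  0.041 -0.056 -0.102] F [ 3.8  4.4 -3.9] t 17.65
```

Request:
play_rows(
  increments=[
    [[0,0,0,0,0,0.03,-1],[0,0,0,0,0,0.06,-1],[0,0,0,0,0,0.09,-1],[0,0,0,0,0,0.12,-1]],
  ],
)

```text
time: 18.1
position: [0.5375, 0.079, 0.1471]
tool_rot: [-2.863, -1.293, -0.003]
ft_force: [4.4, 3.5, -5.4]
grip_width: 0.158
grip_force: 35.0
```

```bash
python3 tq.py
```

```text
psi0 48.6
psi 48.68 q7 -0.75 Tz [ 0.151  0.057 -0.025 -0.05 ] F [ 4.8  4.3 -4. ] t 18.25
```

Request:
play_rows(
  increments=[
    [[0,0,0,0,0,0.03,-1],[0,0,0,0,0,0.06,-1],[0,0,0,0,0,0.09,-1]],
  ],
)

```text
time: 18.6
position: [0.5375, 0.079, 0.1471]
tool_rot: [-2.947, -1.087, -0.003]
ft_force: [5.2, 3.0, -5.7]
grip_width: 0.162
grip_force: 35.0
```

```bash
python3 tq.py
```

```text
psi0 40.5
psi 40.58 q7 -0.89 Tz [ 0.134  0.088 -0.057  0.011] F [ 3.8  3.4 -4.5] t 18.75
```

Free turning reads about 0.13–0.15 N m at the end of each motion, at 112° turned. Continuing in small steps.

Request:
play_rows(
  increments=[
    [[0,0,0,0,0,0.03,-1],[0,0,0,0,0,0.06,-1]],
  ],
)

```text
time: 19.0
position: [0.5375, 0.079, 0.1472]
tool_rot: [-2.995, -0.947, -0.004]
ft_force: [3.0, 3.7, -5.3]
grip_width: 0.156
grip_force: 35.0
```

```bash
python3 tq.py
```

```text
psi0 35.1
psi 35.18 q7 -0.98 Tz [ 0.144  0.055 -0.003 -0.061] F [ 4.9  3.7 -4.8] t 19.15
```

Request:
play_rows(
  increments=[
    [[0,0,0,0,0,0.03,-1],[0,0,0,0,0,0.06,-1]],
  ],
)

```text
time: 19.4
position: [0.5375, 0.079, 0.1472]
tool_rot: [-3.036, -0.805, -0.004]
ft_force: [4.0, 4.3, -5.5]
grip_width: 0.158
grip_force: 35.0
```

```bash
python3 tq.py
```

```text
psi0 29.7
psi 29.78 q7 -1.06 Tz [ 0.143  0.047 -0.002  0.006] F [ 4.2  2.9 -4.6] t 19.55
```

Request:
play_rows(
  increments=[
    [[0,0,0,0,0,0.03,-1],[0,0,0,0,0,0.06,-1]],
  ],
)

```text
time: 19.8
position: [0.5375, 0.079, 0.1471]
tool_rot: [-3.071, -0.661, -0.003]
ft_force: [4.7, 3.2, -3.6]
grip_width: 0.16
grip_force: 35.0
```

```bash
python3 tq.py
```

```text
psi0 24.3
psi 24.38 q7 -1.15 Tz [ 0.147  0.088 -0.003 -0.002] F [ 4.5  4.5 -4.3] t 19.95
```

Request:
play_rows(
  increments=[
    [[0,0,0,0,0,0.03,-1],[0,0,0,0,0,0.05,-1]],
  ],
)

```text
time: 20.2
position: [0.5375, 0.079, 0.1472]
tool_rot: [-3.094, -0.541, -0.003]
ft_force: [4.5, 3.7, -4.5]
grip_width: 0.156
grip_force: 35.0
```

```bash
python3 tq.py
```

```text
psi0 19.82
psi 19.89 q7 -1.23 Tz [ 0.151  0.136 -0.008  0.044] F [ 3.7  3.9 -5.1] t 20.35
```

Request:
play_rows(
  increments=[
    [[0,0,0,0,0,0.03,-1],[0,0,0,0,0,0.05,-1]],
  ],
)

```text
time: 20.6
position: [0.5375, 0.0789, 0.1472]
tool_rot: [-3.113, -0.419, -0.003]
ft_force: [4.1, 4.3, -5.1]
grip_width: 0.157
grip_force: 35.0
```

```bash
python3 tq.py
```

```text
psi0 15.32
psi 15.39 q7 -1.3 Tz [0.116 0.072 0.046 0.022] F [ 4.6  4.3 -4.1] t 20.75
```

Request:
play_rows(
  increments=[
    [[0,0,0,0,0,0.03,-1],[0,0,0,0,0,0.05,-1]],
  ],
)

```text
time: 21.0
position: [0.5375, 0.0789, 0.1471]
tool_rot: [-3.127, -0.296, -0.003]
ft_force: [4.1, 3.8, -4.6]
grip_width: 0.156
grip_force: 35.0
```

```bash
python3 tq.py
```

```text
psi0 10.82
psi 10.89 q7 -1.38 Tz [0.168 0.1   0.013 0.035] F [ 4.7  4.3 -4.7] t 21.15
```

Request:
play_rows(
  increments=[
    [[0,0,0,0,0,0.03,-1],[0,0,0,0,0,0.05,-1]],
  ],
)

```text
time: 21.4
position: [0.5375, 0.0789, 0.1471]
tool_rot: [-3.136, -0.173, -0.003]
ft_force: [4.7, 3.2, -5.0]
grip_width: 0.157
grip_force: 35.0
```

```bash
python3 tq.py
```

```text
psi0 6.33
psi 6.4 q7 -1.45 Tz [0.14  0.19  0.074 0.064] F [ 3.5  3.5 -4.8] t 21.55
```

Request:
play_rows(
  increments=[
    [[0,0,0,0,0,0.03,-1],[0,0,0,0,0,0.05,-1]],
  ],
)

```text
time: 21.8
position: [0.5375, 0.0789, 0.1471]
tool_rot: [-3.14, -0.05, -0.003]
ft_force: [3.8, 3.3, -4.4]
grip_width: 0.157
grip_force: 35.1
```

```bash
python3 tq.py
```

```text
psi0 1.84
psi 1.91 q7 -1.52 Tz [0.25  0.233 0.159 0.18 ] F [ 4.4  4.  -5.6] t 21.95
```

Resistance is rising clearly now: 0.25 against about 0.14 free, a rise of roughly 0.11–0.14. One more small step.

Request:
play_rows(
  increments=[
    [[0,0,0,0,0,0.02,-1],[0,0,0,0,0,0.04,-1]],
  ],
)

```text
time: 22.2
position: [0.5375, 0.0789, 0.1472]
tool_rot: [-3.14, 0.048, -0.003]
ft_force: [5.4, 3.4, -5.1]
grip_width: 0.158
grip_force: 35.1
```

```bash
python3 tq.py
```

```text
psi0 -1.74
psi -1.68 q7 -1.58 Tz [0.293 0.289 0.225 0.176] F [ 4.5  3.3 -4.9] t 22.35
```

Request:
play_rows(
  increments=[
    [[0,0,0,0,0,0.01,-1],[0,0,0,0,0,0.02,-1]],
  ],
)

```text
time: 22.6
position: [0.5375, 0.079, 0.1472]
tool_rot: [-3.139, 0.096, -0.003]
ft_force: [5.5, 3.5, -5.2]
grip_width: 0.156
grip_force: 35.1
```

```bash
python3 tq.py
```

```text
psi0 -3.49
psi -3.47 q7 -1.61 Tz [0.334 0.36  0.323 0.212] F [ 4.6  2.7 -4.5] t 22.75
```

The rise is about 0.19 N m, in the middle of the firm window. Releasing the handle and rising clear.

Request:
play_rows(
  increments=[
    [[0,0,0,0,0,0,0.2],[0,0,0,0,0,0,0.2],[0,0,0,0,0,0,0.2],[0,0,0,0,0,0,0.2],[0,0,0,0,0,0,0.2],[0,0,0,0,0,0,0.2],[0,0,0,0,0,0,0.2]],
  ],
)

```text
time: 23.5
position: [0.5368, 0.0779, 0.1471]
tool_rot: [-3.14, 0.098, 0.0]
ft_force: [-0.1, 0.3, 0.1]
grip_width: 0.591
grip_force: 0.0
```

Request:
play_rows(
  increments=[
    [[0,0,-0.2,0,0,0,0.2],[0,0,-0.4,0,0,0,0.2],[0,0,-0.7,0,0,0,0.2],[0,0,-1,0,0,0,0.2],[0,0,-1,0,0,0,0.2],[0,0,-1,0,0,0,0.2]],
  ],
)

```text
time: 24.1
position: [0.537, 0.0781, 0.2474]
tool_rot: [-3.139, 0.097, -0.002]
ft_force: [0.0, 0.1, 0.1]
grip_width: 0.599
grip_force: 0.0
```

```bash
python3 - <<'E'
from fit import *
st,im=snap("side","s9.png"); st,ic=snap("scene","c9.png"); print(st["position"],st["ft_force"],st["grip_width"])
o=np.zeros((480,800,3),np.uint8);o[:,:400]=cv2.resize(im[220:340,230:330,::-1],(400,480),interpolation=cv2.INTER_CUBIC)
o[:300,400:]=cv2.resize(ic[155:260,230:370,::-1],(400,300),interpolation=cv2.INTER_CUBIC);cv2.imwrite("pics/f9.png",o)
E
```

```text
[0.53643956 0.07810609 0.24651847] [ 0.06291952  0.27723944 -1.14756982] 0.5995006458368997
```

View pics/f9.png

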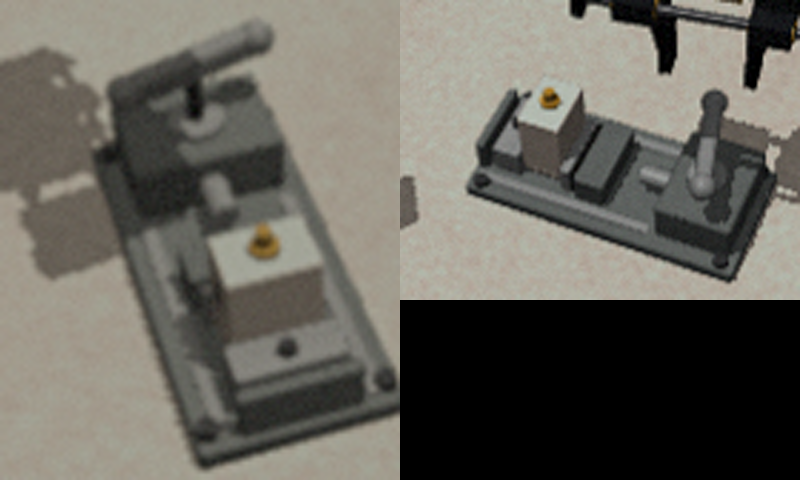

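The part stands upright with the moving jaw against it, pressed to the back jaw block, and the gripper is clear of everything. Handing in.

```bash
python3 -c "
from bench import ctrl
print(ctrl.close_job())"
```

```text
the job is handed in; nothing more can be done
None
```

The smallest pump head stands upright between the jaws, clamped to a torque rise of about 0.19 N m (firm range 0.12–0.25). The handle is released, the arm is clear, and the job was handed in at about 24 s.

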